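# Slide the heel-bone model between the skull stands into its parking place

### The job

With the fingertips, push the heel-bone model on its dark wooden base across the counter, through the narrow gap between the two skull stands, until the base lies wholly inside the blue painted rectangle behind them, then take the hand away. Push only on the wooden base: do not touch the bone, do not lift or tip the model and do not take the base between the fingers. Leave the kidney dish, the brass bulb holder and the loose rib where they are.

Things in the scene. Friction and masses are not known exactly. Their poses are not given: they have to be found in the camera images.
- base: Loose dark wooden base of the heel-bone model, a block 80 mm long (its x), 56 mm wide (its y), 20 mm high, edges rounded 3 mm; about 0.35 kg with the bone. Origin: centre of its underside, on the counter (z = 0); z up. It slides flat on the counter and is to pass the gap lengthwise, either end first.
- heel_bone: Ivory resin heel bone standing on a short brass pin, fixed to the base over its middle: about 52 mm long, 27 mm wide, its top 63 mm above the counter. Nowhere nearer than 12 mm to the base's sides and ends, seen from above. Origin: at the foot of the pin, on the base's top, 20 mm above the counter. Not to be touched.
- gate: Two beech skull stands, fixed to the counter. Origin: on the counter, midway between them. x points level through the gap, away from the robot, to the blue rectangle; y from right stand to left. Each has a round foot 70 mm across, 24 mm high, centred at y = +66 or -66 mm, x = 0, so the gap is 62 mm wide; above it a column and a cup 38 mm across, 70 mm high in all.
- mat (a point): Centre of the blue rectangle, painted flush on the counter, 88 mm beyond the gap along the gate's x: 110 mm long along the gate's x and 86 mm wide along the gate's y. Axes as those of the gate.
- corner0 (a point): Lower corner of the base at x = +40 mm, y = +28 mm in the base's frame (where the unrounded edges would meet).
- corner1 (a point): Lower corner of the base at x = +40 mm, y = -28 mm in the base's frame (where the unrounded edges would meet).
- corner2 (a point): Lower corner of the base at x = -40 mm, y = -28 mm in the base's frame (where the unrounded edges would meet).
- corner3 (a point): Lower corner of the base at x = -40 mm, y = +28 mm in the base's frame (where the unrounded edges would meet).
- kidney_dish: White enamel kidney dish with a blue rim, about 147 mm long (its x), 75 mm wide and 36 mm high, loose on the counter to one side of the stands. Origin: about the middle of its underside. Bystander.
- bulb_holder: Brass bayonet bulb holder standing upright on a round foot 46 mm across, 56 mm high, loose on the counter to the other side of the stands. Origin: centre of its underside. Bystander.
- rib: Loose curved ivory plastic rib, a 10 mm thick bow about 143 mm long (its y) and 42 mm wide (its x), lying flat on the counter to the right of the base. Origin: about the middle of the bow, on the counter. Bystander.
Mind the look-alikes: they are no part of the job. Several things have the shape of the gate; the one meant has the colours described above.

How it is judged:
By the outcome, as a careful person would: the job done as asked, in the order asked, and still so for the second after the job is handed in, with the robot touching nothing.
It also fails if it takes over 72 s, if anything falls off the work surface, if the arm or the gripper's body presses on something with over 40 N, if the wrist force passes 120 N, or if a joint passes its speed limit or range.

### The arm

A 6-joint arm with a two-finger parallel gripper is mounted at the origin on the work surface. World frame = base frame: x ahead of the robot, y to its left, z up, the work surface at z = 0. Lengths are in m, angles in degrees, forces in N, time in s.
With the tool pointing down it reaches from about 0.275 to 0.75 m from the base axis. Payload 10.2 kg.
Tool frame: the origin (TCP) lies midway between the tips of the shut fingers; the grasp point (between the pads) lies 19 mm behind it; z points along the fingers, y is the direction in which the jaws open and shut (so a half turn about z gives the same grasp; the last joint's range is limited). The gripper opens to 85 mm and grips with 20 to 120 N. Pads are 22 mm wide; open, the fingers measure 114 mm over their backs; the gripper's body (76 mm by 85 mm) begins 54 mm behind the grasp point. The pads swing forward as they close: fully open they stand 13 mm farther back than shut.
Start: joints at [57.846, 17.928, 85.812, -0, 76.261, -12.8], TCP at [0.174, 0.495, 0.231] pointing down, gripper open.
Joint ranges: [-168.41, 168.41], [-55.51, 124.54], [10.69, 146.95], [-70.63, 250.63], [1, 178], [-165.06, 165.06]. Speed limits (degrees/s): [136.94, 136.94, 172.46, 180, 180, 180].

### API

Orientations are given as [roll, pitch, yaw] about the fixed x, y, z axes, in that order (R = Rz(yaw) Ry(pitch) Rx(roll)).
In Python, from station import get_obs, get_image, camera_model, close_job gives the robot as it stands.
- The arm moves only by the tool play_rows, never from a script. Its argument "moves" is one flat list of numbers, 7 for each row, row after row: the turn, a rotation vector about the tool's x, y, z in rad, then the shift along the tool's x, y, z in cm, then the opening, from 0 (shut) to 1 (fully open). A call has 1 to 10 rows; each row is the pose to reach, as a shift and turn from the pose measured when the call began, along the tool's axes at that moment; what a row does not reach only later rows make up. A row lasts 1/12 s, in which the tool goes at most 41.7 mm and 7.16 degrees, less where a joint would pass 70% of its speed; a pose out of reach is approached as far as the arm can. A call with a gripper value outside its range is refused whole. The fingers move at their own pace and stop on an object; "newtons" is the grip in N (left out, the last holds). Time passes only in rows, so rows that repeat a pose let the fingers close. It gives the time, the measured TCP pose, the force and the opening at its end, in the units of the state.
- get_obs(): the state, without advancing time (a new reading comes with each control period).
- get_image(name): name is "side" or "top"; returns the picture (420x560x3 uint8, red, green, blue); there is no depth.
- camera_model(name): a dict with "K" (3x3 intrinsics, pixels), "rvec" (rotation vector, rad) and "tvec" (3), from world to camera coordinates, as OpenCV has them. Camera axes: x right, y down, z forward; pixel columns grow to the right and rows downward; lengths in m; the calibration is good to about 2 mm. A picture is of the moment at which its call begins. camera_model takes no time and is no camera call.
- close_job(): hands the job in, once; it reports no verdict.
The state is a dict: "time": time; "qpos": joint angles; "qvel": joint speeds; "effort": joint torques, N m; "eef_pos": TCP position; "orientation": TCP orientation; "force": force on the tool from outside, world axes, zero at the start; "ft_torque": the same for the moment, N m; "grip_width": finger opening in m.
Only numpy, scipy, OpenCV 4.12 (cv2) and the standard library are available. Lean on these libraries where they do the work, as an engineer would, in place of code of your own. Each camera call takes 0.05 s, during which the arm holds its last target.

## Working session

There is one attempt and no reset: what is moved stays moved. The work goes in short steps, Python scripts to look and compute and a tool call to move; the robot and the scene stay as the last step left them, time stands still between calls to the robot, and variables do not carry over. Pictures are saved under pics/ and viewed, and the job is handed in when it is done.

Besides the shell and the picture viewer there is one more tool, called after "Emit:" as a command line: name --argument value ..., lists and objects as JSON in quotes. play_rows: Moves the arm, as the interface text tells. Its arguments: {"type":"object","properties":{"moves":{"type":"array"},"newtons":{"type":"number"}},"required":["moves"]}

```bash
mkdir -p pics; cat > h.py <<'E'
import numpy as np, cv2
from station import *
def shot(n,f):
    im=get_image(n); cv2.imwrite('pics/'+f,cv2.cvtColor(im,cv2.COLOR_RGB2BGR)); return im
def cam(n):
    c=camera_model(n); return np.array(c['K'],float),np.array(c['rvec'],float),np.array(c['tvec'],float)
def proj(n,P):
    K,r,t=cam(n); return cv2.projectPoints(np.array(P,float).reshape(-1,3),r,t,K,None)[0].reshape(-1,2)
def unp(n,uv,z=0.):
    K,r,t=cam(n); R=cv2.Rodrigues(r)[0]; uv=np.array(uv,float).reshape(-1,2)
    d=np.c_[uv,np.ones(len(uv))]@np.linalg.inv(K).T@R; c=-R.T@t.ravel()
    return c+d*((z-c[2])/d[:,2])[:,None]
E
python3 - <<'E'
from h import *
shot('top','t0.png');shot('side','s0.png')
o=get_obs();print(o)
for n in('top','side'):
    K,r,t=cam(n);print(n,K,-cv2.Rodrigues(r)[0].T@t.ravel())
E
```

```text
{'time': 0.1, 'qpos': array([ 5.78465909e+01,  1.79538621e+01,  8.58482073e+01, -4.35471644e-04,
        7.62594049e+01, -1.27981824e+01]), 'qvel': array([ 0.05045304, -0.20097541,  0.03903316, -0.00885382, -0.05246924,
        0.0235558 ]), 'effort': array([ 3.17112783e-03, -4.12893176e+01, -2.60146379e+01, -1.29190748e-04,
        2.98962295e-03, -4.22239532e-05]), 'eef_pos': array([0.17387859, 0.49514135, 0.23082304]), 'orientation': array([-1.79939959e+02, -1.32052244e-02,  1.60644870e+02]), 'force': array([ 0.61850815,  0.05204824, -0.58928393]), 'ft_torque': array([0.01825382, 0.00570083, 0.01468831]), 'grip_width': 0.0853819624350713}
top [[417.72073962   0.         277.56512868]
 [  0.         417.72073962 204.11251168]
 [  0.           0.           1.        ]] [0.38966232 0.02358063 0.87326064]
side [[400.8256434    0.         278.79364103]
 [  0.         400.8256434  211.25824257]
 [  0.           0.           1.        ]] [ 0.07854921 -0.4280616   0.75296576]
```

View pics/t0.png

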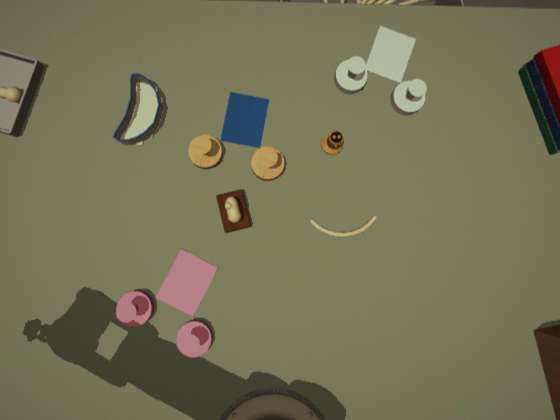

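View pics/s0.png

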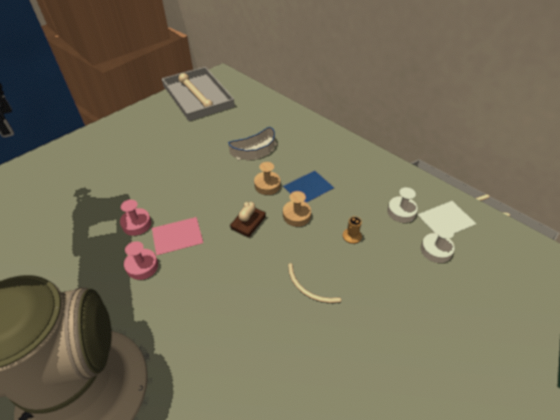

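The top view shows the beech stands at about (205,152) and (268,163), the blue mat at (245,120) and the base at (234,211). The dish is at (140,110), the bulb holder at (333,143) and the rib at (343,230). The pink and white sets are look-alikes. I'll enlarge this area.

```bash
python3 - <<'E'
from h import *
im=cv2.imread('pics/t0.png')
cv2.imwrite('pics/t0c.png',cv2.resize(np.clip(im[85:245,170:300].astype(float)*1.8,0,255).astype('uint8'),None,fx=3.7,fy=3.7,interpolation=cv2.INTER_CUBIC)) 
cv2.imwrite('pics/t0b.png',cv2.resize(np.clip(im[185:237,210:260].astype(float)*2.5,0,255).astype('uint8'),None,fx=11,fy=11,interpolation=cv2.INTER_CUBIC)) 
im=cv2.imread('pics/s0.png')
cv2.imwrite('pics/s0c.png',cv2.resize(np.clip(im[155:245,220:350].astype(float)*2,0,255).astype('uint8'),None,fx=6,fy=6,interpolation=cv2.INTER_CUBIC)) 
E
```

```text
(no output)
```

View pics/t0c.png

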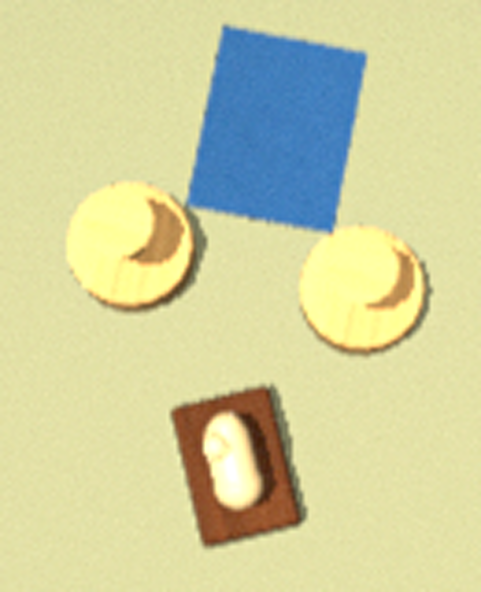

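View pics/t0b.png

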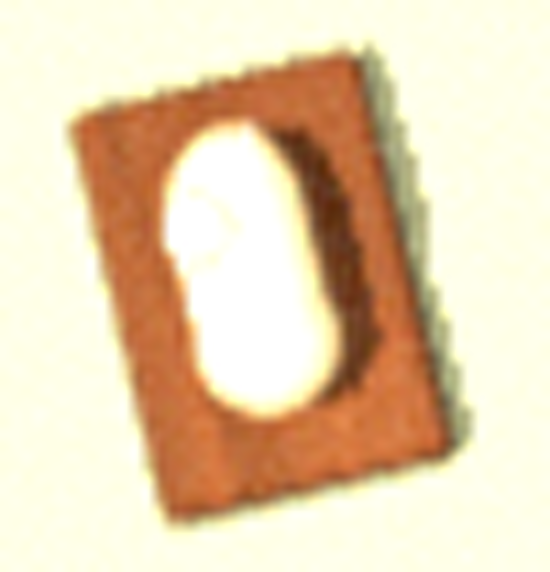

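View pics/s0c.png

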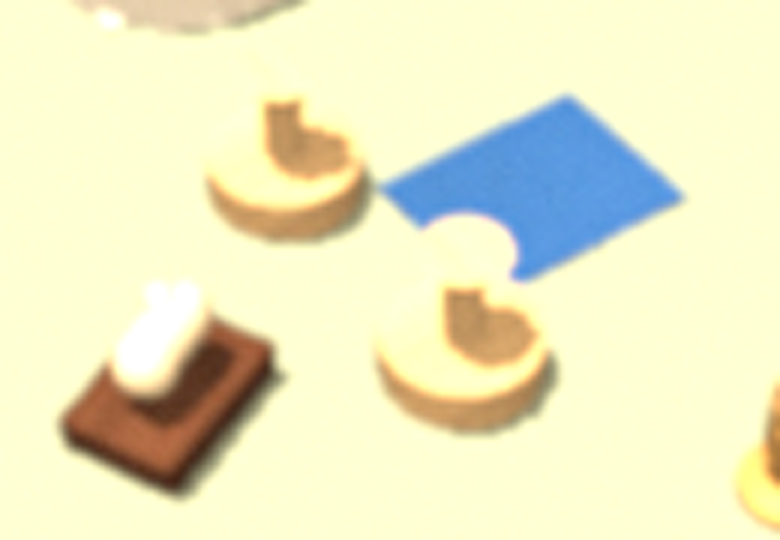

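```bash
cat >> h.py <<'E'
def base_pose(im,near=None,dbg=False):
    """fit base from top image: brown mask hull, at z=.017"""
    a=im.astype(float)+1; r,g,b=a[...,0],a[...,1],a[...,2]
    m=((r/g>1.5)&(r<110)&(r>14)).astype('uint8')
    m[:90]=0;m[330:]=0;m[:,:120]=0;m[:,480:]=0
    n,l,s,c=cv2.connectedComponentsWithStats(m)
    out=[]
    for i in range(1,n):
        if s[i,4]<150: continue
        cs,_=cv2.findContours((l==i).astype('uint8'),cv2.RETR_EXTERNAL,cv2.CHAIN_APPROX_NONE)
        h=cv2.convexHull(cs[0]).reshape(-1,2)
        w=unp('top',h,.017)[:,:2]
        (c0,sz,an)=cv2.minAreaRect((w*1000).astype('float32'))
        if sz[0]<sz[1]: an+=90; sz=sz[::-1]
        an=(an+90)%180-90
        out.append((s[i,4],np.round(c0,1),np.round(sz,1),round(an,1)))
    return out
E
python3 - <<'E'
from h import *
im=cv2.cvtColor(cv2.imread('pics/t0.png'),cv2.COLOR_BGR2RGB)
print(im[195:228:4,218:252:4].tolist()[2])
for o in base_pose(im):print(o)
f=lambda p,s,u,v:[((x+.5)/s-.5+u,(y+.5)/s-.5+v) for x,y in p]
m=unp('top',f([(223,26),(367,52),(333,232),(188,206)],3.7,170,85))[:,:2]*1000
print(m,m.mean(0)); d=np.diff(np.r_[m,m[:1]],axis=0);print(np.hypot(*d.T),np.degrees(np.arctan2(d[:,1],d[:,0])))
s=unp('top',f([(130,244),(363,289)],3.7,170,85),.024)[:,:2]*1000
print(s,s.mean(0),s[0]-s[1],np.hypot(*(s[0]-s[1])))
b=unp('top',f([(72,122),(360,48),(458,452),(168,524)],11,210,185),.017)[:,:2]*1000
print(b,b.mean(0)); d=np.diff(np.r_[b,b[:1]],axis=0);print(np.hypot(*d.T),np.degrees(np.arctan2(d[:,1],d[:,0])))
ms=unp('side',f([(570,95),(685,198),(380,188)],6,220,155))[:,:2]*1000;print('side',ms)
bs=unp('side',f([(62,420),(272,348),(180,478)],6,220,155),.017)[:,:2]*1000;print('side',bs)
E
```

```text
[[81, 57, 38], [73, 40, 22], [169, 146, 102], [148, 138, 97], [175, 149, 102], [45, 28, 17], [75, 43, 24], [65, 64, 47], [128, 126, 95]]
(np.int32(634), array([476. ,  82.4]), array([77.2, 53.5]), 14.4)
[[736.37569958  95.20921046]
 [722.09924654  10.86277217]
 [613.9044633   29.84756583]
 [628.13497168 113.50208268]] [675.12859528  62.35540779]
[ 85.54612068 109.84777426  84.8562641  109.77560909] [-99.60681574 170.04770223  80.34580365  -9.59244706]
[[599.3881312  142.84241751]
 [575.33114221  12.62419338]] [587.35963671  77.73330544] [ 24.05698899 130.21822413] 132.4217679002497
[[506.63099967 118.41140504]
 [521.13702416  64.83424911]
 [445.25853305  45.61733442]
 [431.57597358  99.14968649]] [476.15063262  82.00316876]
[55.50618329 78.27410315 55.25328182 77.48722954] [ -74.85037091 -165.78814596  104.33751459   14.39345631]
side [[733.94128368  92.36319872]
 [718.82086583  10.83167104]
 [628.22900167 111.98548032]]
side [[431.91358864  97.52338985]
 [517.75479966  65.57332677]
 [445.09357834  41.81388985]]
```

Sizes agree: the mat measures 110 x 85 mm and the stand spacing 132 mm. The gate is at (587,78) mm with yaw about -10°, and the base is at (476,82) with yaw +14.4°. In the gate frame the base is at (-110,-15) and turned +24°. I'll bring the shut fingers to the right of the base's rear part.

Emit:
play_rows --moves '[0,0,-0.164,-42.9,-35,11,0,0,0,-0.164,-42.9,-35,11,0,0,0,-0.164,-42.9,-35,11,0,0,0,-0.164,-42.9,-35,11,0,0,0,-0.164,-42.9,-35,11,0,0,0,-0.164,-42.9,-35,11,0,0,0,-0.164,-42.9,-35,11,0,0,0,-0.164,-42.9,-35,11,0,0,0,-0.164,-42.9,-35,11,0,0,0,-0.164,-42.9,-35,11,0]'

```text
time: 0.93
eef_pos: [0.3857, 0.1474, 0.1503]
orientation: [-179.9, -0.0, 170.0]
force: [1.8, 0.7, 0.5]
grip_width: 0.0002
```

Emit:
play_rows --moves '[0,0,0,-5,-5.7,0,0,0,0,0,-9.7,-11,1,0,0,0,0,-9.7,-11,3,0,0,0,0,-9.7,-11,5,0,0,0,0,-9.7,-11,5,0,0,0,0,-9.7,-11,5,0]'

```text
time: 1.43
eef_pos: [0.4615, 0.0216, 0.099]
orientation: [-180.0, -0.2, 169.9]
force: [0.6, 0.4, -0.2]
grip_width: 0.0002
```

```bash
python3 - <<'E'
from h import *
im=shot('top','t1.png');s=shot('side','s1.png')
o=get_obs();print(o['time'],o['eef_pos'],o['orientation'],o['force'])
print(base_pose(im))
a=cv2.imread('pics/s1.png')
cv2.imwrite('pics/s1c.png',cv2.resize(np.clip(a[90:310,180:400].astype(float)*1.7,0,255).astype('uint8'),None,fx=2.7,fy=2.7))
E
```

```text
1.5333 [0.46205652 0.02289863 0.10087559] [-1.79952830e+02 -5.11577126e-03  1.70064764e+02] [ 0.66669212 -0.56330911  0.83800668]
[]
```

View pics/s1c.png

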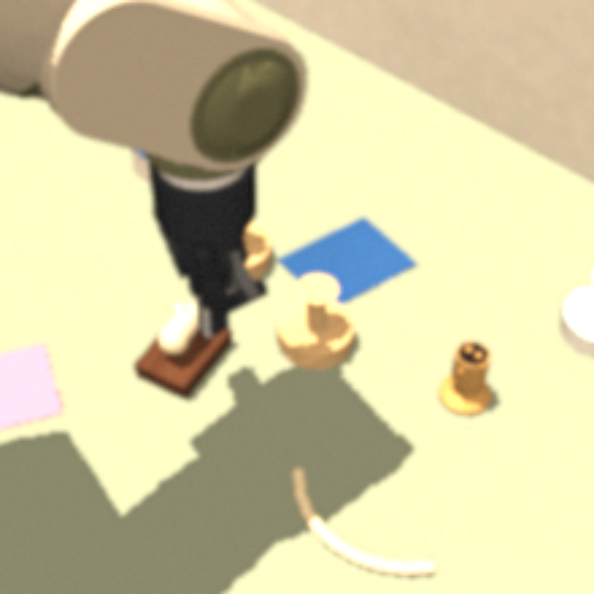

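View pics/t1.png

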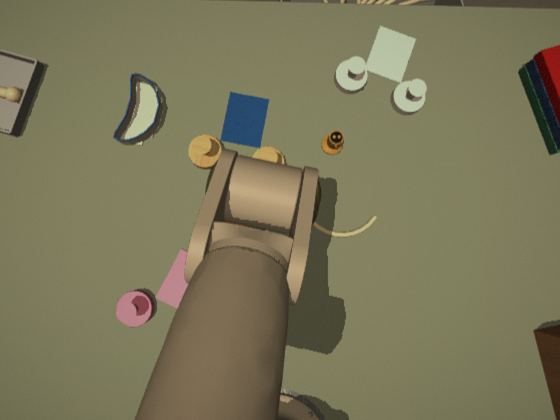

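The side view shows the fingers above and to the right of the base, clear of it. The arm hides the base in the top view. Descending.

Emit:
play_rows --moves '[0,0,0,0,0,3,0,0,0,0,0,0,6,0,0,0,0,0,0,8,0,0,0,0,0,0,9.1,0,0,0,0,0,0,9.1,0,0,0,0,0,0,9.1,0]'

```text
time: 2.03
eef_pos: [0.4622, 0.0236, 0.0108]
orientation: [-180.0, 0.0, 170.2]
force: [0.1, 0.8, 0.8]
grip_width: -0.0002
```

```bash
cat >> h.py <<'E'
G=np.array([.5874,.0777]);A=np.radians(-10)
gx=np.array([np.cos(A),np.sin(A)]);gy=np.array([-np.sin(A),np.cos(A)])
def tog(p): d=np.array(p)[...,:2]-G; return np.stack([d@gx,d@gy],-1)*1000
def g2w(x,y,z): p=G+(x*gx+y*gy)/1000; return [p[0],p[1],z/1000]
def sidecrop(f,u,v,w,h,s,gain=2):
    shot('side',f); a=cv2.imread('pics/'+f)[v:v+h,u:u+w].astype(float)*gain
    cv2.imwrite('pics/'+f,cv2.resize(np.clip(a,0,255).astype('uint8'),None,fx=s,fy=s,interpolation=cv2.INTER_CUBIC))
def uc(p,u,v,s): return [((x+.5)/s-.5+u,(y+.5)/s-.5+v) for x,y in p]
E
python3 - <<'E'
from h import *
sidecrop('s2.png',215,150,110,100,6)
o=get_obs();print(o['time'],o['eef_pos'],tog(o['eef_pos']),o['orientation'],o['force'])
E
```

```text
2.0833 [0.46264437 0.02340815 0.0112739 ] [-113.43262691  -75.13062393] [-1.79948810e+02  1.20573907e-01  1.70140476e+02] [0.99836758 0.21560646 0.82830977]
```

View pics/s2.png

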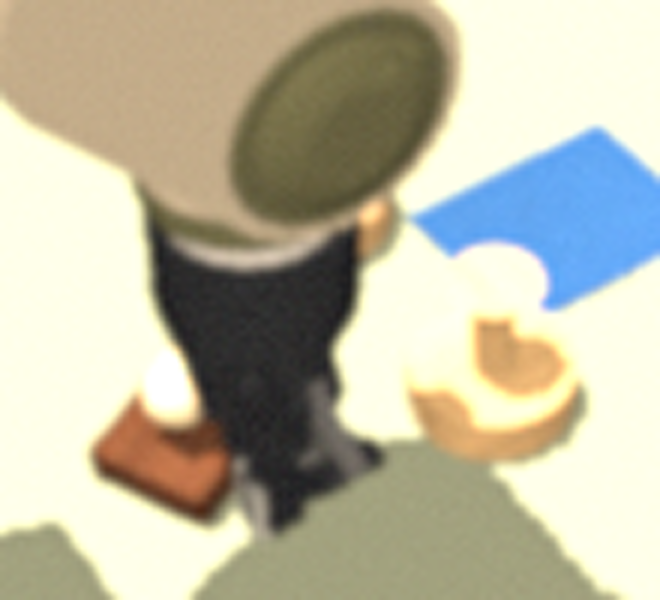

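The fingers stand beside the base's right side near the rear. I'll push slowly to +y.

Emit:
play_rows --moves '[0,0,0,0,0.4,0,0,0,0,0,0,0.8,0,0,0,0,0,0,1.2,0,0,0,0,0,0,1.5,0,0,0,0,0,0,1.8,0,0,0,0,0,0,2.1,0,0,0,0,0,0,2.4,0,0,0,0,0,0,2.4,0,0]'

```text
time: 2.75
eef_pos: [0.467, 0.0474, 0.0114]
orientation: [-180.0, 0.1, 170.2]
force: [-0.1, -1.6, 1.5]
grip_width: 0.0002
```

```bash
python3 - <<'E'
from h import *
sidecrop('s3.png',215,150,110,100,6)
o=get_obs();print(o['time'],o['eef_pos'],tog(o['eef_pos']),o['orientation'],o['force'])
E
```

```text
2.8 [0.46694237 0.04728557 0.0113076 ] [-113.34620313  -50.86961117] [-1.79958636e+02  1.44207439e-01  1.70151430e+02] [ 0.56588384 -0.27454441  2.01075913]
```

View pics/s3.png

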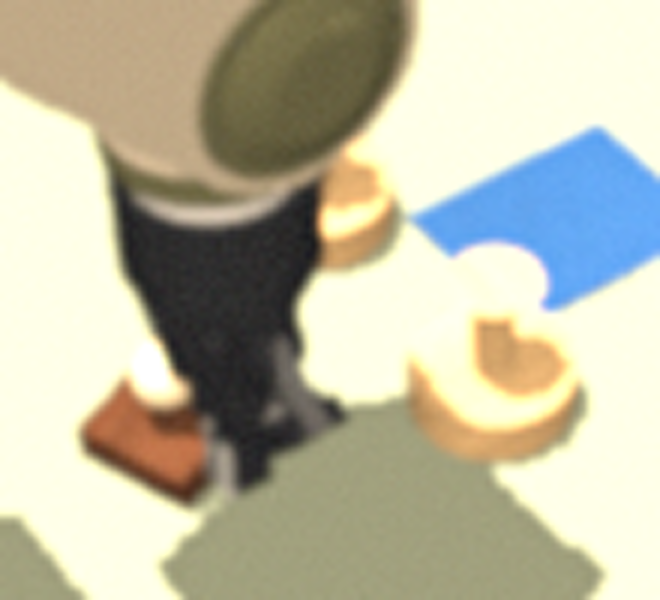

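```bash
python3 - <<'E'
from h import *
for p in ([(95,450),(207,515)],[(82,432),(190,497)]):
    w=unp('side',uc(p,215,150,6),.012); g=tog(w); d=g[1]-g[0]; print(g,np.hypot(*d),'relyaw',np.degrees(np.arctan2(d[1],d[0]))+90)
E
```

```text
[[-153.83511912   -4.24598195]
 [-134.86579691  -58.77979768]] 57.73882787206102 relyaw 19.179981339441824
[[-153.28275794    7.08138394]
 [-135.4966946   -47.15631184]] 57.07952078120509 relyaw 18.155769836070377
```

The rear moved about 11 mm left with little turning. I want to be sure that the gripper's knuckles stay clear of the bone, so I'll back off and look.

Emit:
play_rows --moves '[0,0,0,0,-1.5,0,0,0,0,0,0,-3,-1,0,0,0,0,0,-4,-5,0,0,0,0,2,-8,-9,0,0,0,0,4,-12,-9,0,0,0,0,6,-16,-9,0,0,0,0,6,-19,-9,0,0,0,0,6,-19,-9,0]'

```text
time: 3.47
eef_pos: [0.3736, -0.1335, 0.1018]
orientation: [-179.9, 0.2, 169.9]
force: [0.1, -0.1, 0.5]
grip_width: -0.0001
```

```bash
python3 - <<'E'
from h import *
im=shot('top','t4.png')
o=get_obs();print(o['time'],o['eef_pos'],tog(o['eef_pos']),o['orientation'],o['force'])
print(base_pose(im))
sidecrop('s4.png',200,100,200,150,4,1.6)
E
```

```text
3.5167 [ 0.37418594 -0.1326631   0.1015862 ] [-173.44569381 -244.19144232] [-179.92827834    0.2042956   169.84970041] [ 0.32042702 -0.42289289  0.70383239]
[(np.int32(645), array([479.6,  92.4]), array([77., 54.]), 11.7)]
```

View pics/t4.png

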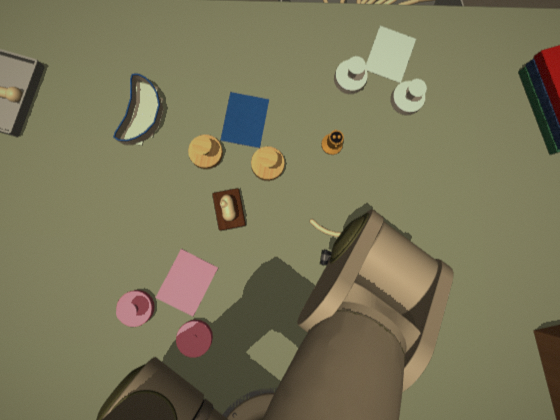

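View pics/s4.png

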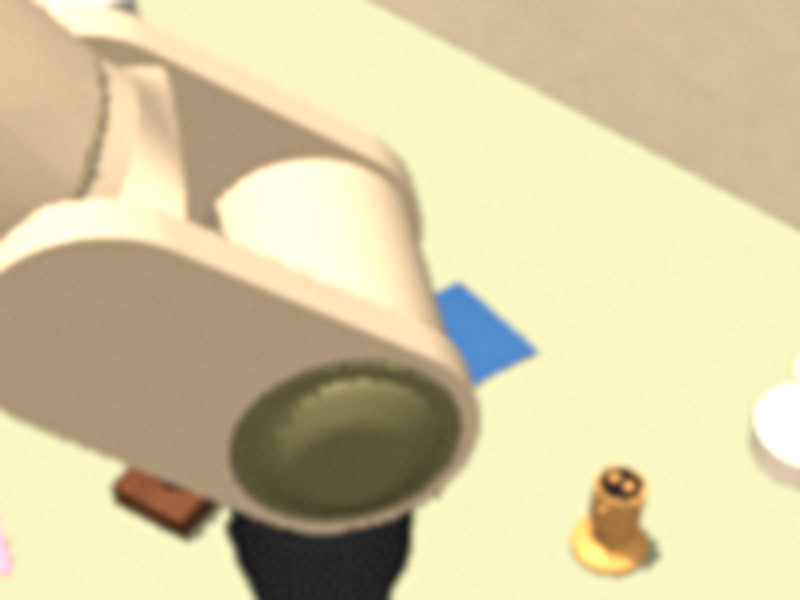

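The base is now at (479.6,92.4), yaw 11.7, or (-109,-4) and +22° in the gate frame. I'll check the gripper's width profile before going between the cups, by turning the jaws broadside to the side camera.

Emit:
play_rows --moves '[0,0,-0.12,0,0,0,0.2,0,0,-0.24,0,0,0,0.2,0,0,-0.36,0,0,0,0.2,0,0,-0.48,0,0,0,0.2,0,0,-0.6,0,0,0,0.2,0,0,-0.6,0,0,0,0.2,0,0,-0.6,0,0,0,0.2]'

```text
time: 4.15
eef_pos: [0.375, -0.1298, 0.1011]
orientation: [-179.9, 0.1, -155.8]
force: [-0.6, 0.1, 0.0]
grip_width: 0.0168
```

```bash
python3 - <<'E'
from h import *
o=get_obs();print(o['time'],o['eef_pos'],o['orientation'],o['grip_width'])
p=proj('side',[o['eef_pos']])[0];print(p)
u,v=int(p[0])-60,int(p[1])-75
v=min(v,420-100)
print(u,v)
sidecrop('s5.png',u,v,120,min(110,420-v),6,3)
E
```

```text
4.15 [ 0.37503284 -0.12978016  0.10110411] [-1.79924580e+02  1.20765261e-01 -1.55835059e+02] 0.01681371371347407
[280.20886932 276.30212196]
220 201
```

View pics/s5.png

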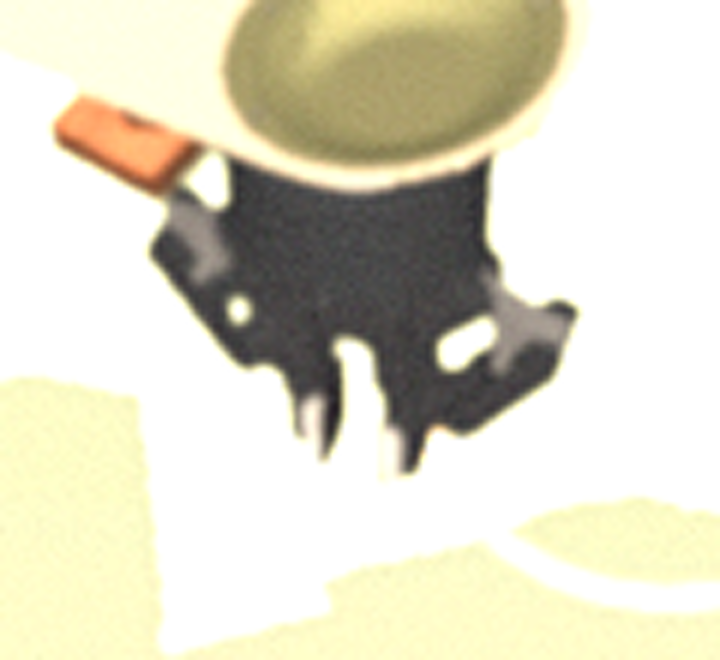

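```bash
python3 - <<'E'
from h import *
o=get_obs();c0=np.array(o['eef_pos']);y=np.radians(-155.84)
ty=np.array([np.sin(y),-np.cos(y),0]);tx=np.array([np.cos(y),np.sin(y),0])
K,r,t=cam('side');R=cv2.Rodrigues(r)[0];c=-R.T@t.ravel()
for n,p in dict(tipL=(325,460),tipR=(408,472),padL=(300,432),Rlow=(465,432),Rlow2=(553,378),Rout=(575,315),Rout2=(490,270),Llow=(245,365),Lout=(155,250),Lout2=(175,190)).items():
    u=np.array([*uc([p],220,201,6)[0],1]); d=R.T@np.linalg.inv(K)@u
    k=(c0-c)@tx/(d@tx); q=c+k*d-c0; print(n,np.round([q@ty*1000,q[2]*1000],1))
E
```

```text
tipL [ 13.6 -10.4]
tipR [-14.9  -1.9]
padL [21.9  1.3]
Rlow [-33.1  30.6]
Rlow2 [-58.8  72.5]
Rout [-63.4 105.6]
Rout2 [-38.  114.6]
Llow [39.7 29.6]
Lout [67.1 76. ]
Lout2 [ 58.3 108.5]
```

The knuckles bulge to about ±36 mm at only 30 mm above the tips. During the first push the knuckle may therefore have brushed the bone, and it would also hit the cups. I'll look at the profile fully open before choosing another push posture.

Emit:
play_rows --moves '[0,0,0,0,0,0,1,0,0,0,0,0,0,1,0,0,0,0,0,0,1,0,0,0,0,0,0,1,0,0,0,0,0,0,1,0,0,0,0,0,0,1,0,0,0,0,0,0,1]'

```text
time: 4.78
eef_pos: [0.375, -0.13, 0.1012]
orientation: [-179.9, 0.1, -155.9]
force: [-0.3, 0.2, 0.1]
grip_width: 0.0854
```

```bash
python3 - <<'E'
from h import *
o=get_obs();print(o['time'],o['eef_pos'],o['orientation'],o['grip_width'])
sidecrop('s6.png',210,211,130,100,6,3)
E
```

```text
4.7833 [ 0.37497809 -0.1300464   0.10116126] [-1.79912954e+02  1.22399100e-01 -1.55879610e+02] 0.08537274470198389
```

View pics/s6.png

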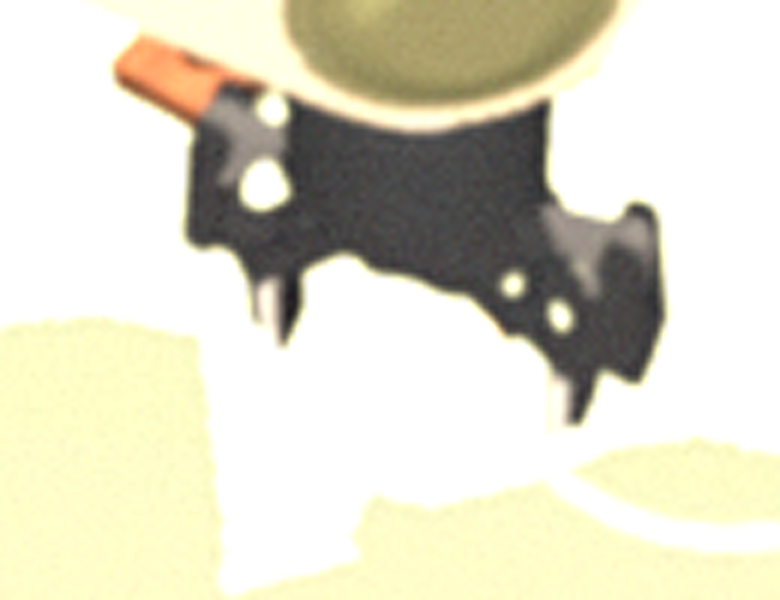

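```bash
cat > pl.py <<'E'
from h import *
def meas(d,u0,v0,s,off=0,cam_='side'):
    o=get_obs();c0=np.array(o['eef_pos']);Rt=cv2.Rodrigues(np.zeros(3))[0]
    from scipy.spatial.transform import Rotation as Ro
    T=Ro.from_euler('xyz',o['orientation'],degrees=True).as_matrix();tx,ty,tz=T.T
    K,r,t=cam('side');R=cv2.Rodrigues(r)[0];c=-R.T@t.ravel()
    for n,p in d.items():
        u=np.array([*uc([p],u0,v0,s)[0],1]); dd=R.T@np.linalg.inv(K)@u
        for off in(-11,0,11):
            b=c0+tx*off/1000; k=(b-c)@tx/(dd@tx); q=c+k*dd-c0; print(n,off,np.round([q@ty*1000,-q@tz*1000],1),end=' ')
        print()
E
python3 - <<'E'
from pl import *
meas(dict(tipR=(575,422),tipRin=(550,425),root=(603,372),Rlow=(640,380),Rout=(663,318),Rtop=(655,210),tipL=(283,345),tipLin=(297,310),tipLout=(258,320),Lroot=(248,280),Llow=(205,248),Llow0=(190,240),Lout=(193,130),Ltop=(205,100)),210,211,6)
E
```

```text
tipR -11 [-47.1  -6.2] tipR 0 [-50.   11.8] tipR 11 [-52.8  29.8] 
tipRin -11 [-38.9 -12.6] tipRin 0 [-42.    5.6] tipRin 11 [-45.1  23.8] 
root -11 [-54.8  26.6] root 0 [-57.4  43.7] root 11 [-60.1  60.8] 
Rlow -11 [-66.5  28.4] Rlow 0 [-68.9  45.5] Rlow 11 [-71.2  62.6] 
Rout -11 [-71.3  64. ] Rout 0 [-73.5  80.1] Rout 11 [-75.7  96.2] 
Rtop -11 [-65.5 113.8] Rtop 0 [-67.9 128.6] Rtop 11 [-70.2 143.3] 
tipL -11 [ 54.3 -15.4] tipL 0 [48.6  2.8] tipL 11 [43.  21.1] 
tipLin -11 [48.1  7.9] tipLin 0 [42.6 25.5] tipLin 11 [37.2 43.2] 
tipLout -11 [62.7 -5.2] tipLout 0 [56.8 12.8] tipLout 11 [50.9 30.8] 
Lroot -11 [64.8 16.3] Lroot 0 [58.9 33.7] Lroot 11 [53.  51.1] 
Llow -11 [79.2 26.9] Llow 0 [72.8 44. ] Llow 11 [66.5 61.1] 
Llow0 -11 [84.3 28.8] Llow0 0 [77.8 45.8] Llow0 11 [71.3 62.9] 
Lout -11 [78.2 87.4] Lout 0 [ 71.9 102.9] Lout 11 [ 65.6 118.3] 
Ltop -11 [ 72.9 103.8] Ltop 0 [ 66.8 118.8] Ltop 11 [ 60.6 133.9]
```

Open or shut, the finger couplers overhang the fingertip in the jaw direction from about 32 mm up. There are two usable postures:
- **Side pushes:** tool vertical, pushing along tool x, which is the narrow direction.
- **Rear push:** jaws along the gate x, tool leaned back about 28°, so that the knuckles stay behind the bone and narrower than the cups.

I'll reorient with the fingers shut.

Emit:
play_rows --moves '[0,0,0.12,0,0,-1,0,0,0,0.24,0,0,-2,0,0,0,0.36,0,0,-2,0,0,0,0.48,0,0,-2,0,0,0,0.6,0,0,-2,0,0,0,0.72,0,0,-2,0,0,0,0.84,0,0,-2,0,0,0,0.96,0,0,-2,0,0,0,1.08,0,0,-2,0,0,0,1.2,0,0,-2,0]'

```text
time: 5.67
eef_pos: [0.3749, -0.1301, 0.1212]
orientation: [179.9, 0.1, 135.0]
force: [-1.2, 0.1, 0.8]
grip_width: 0.0002
```

Emit:
play_rows --moves '[0,0,0.12,0,0,0,0,0,0,0.24,0,0,0,0,0,0,0.36,0,0,0,0,0,0,0.48,0,0,0,0,0,0,0.6,0,0,0,0,0,0,0.72,0,0,0,0,0,0,0.84,0,0,0,0,0,0,0.96,0,0,0,0,0,0,0.96,0,0,0,0]'

```text
time: 6.42
eef_pos: [0.3749, -0.13, 0.1212]
orientation: [179.9, -0.0, 79.8]
force: [0.2, -0.7, 0.2]
grip_width: 0.0001
```

Emit:
play_rows --moves '[0,0,0,4,1.5,0,0,0,0,0,8,3,0,0,0,0,0,12,4.5,0,0,0,0,0,15.5,5.7,2,0,0,0,0,17.3,5.7,5,0,0,0,0,17.3,5.7,8,0,0,0,0,17.3,5.7,10,0,0,0,0,17.3,5.7,11,0,0,0,0,17.3,5.7,11,0]'

```text
time: 7.17
eef_pos: [0.461, 0.0301, 0.0098]
orientation: [-179.9, -0.0, 79.9]
force: [-0.7, 0.7, -0.0]
grip_width: 0.0001
```

```bash
python3 - <<'E'
from h import *
sidecrop('s7.png',205,150,120,100,6)
o=get_obs();print(o['time'],o['eef_pos'],tog(o['eef_pos']),o['orientation'],o['force'])
E
```

```text
7.2167 [0.46192128 0.02983694 0.01120743] [-115.26108415  -68.92506601] [1.79909719e+02 1.43430511e-03 7.98470131e+01] [ 0.79768272 -0.09395164  0.18055841]
```

View pics/s7.png

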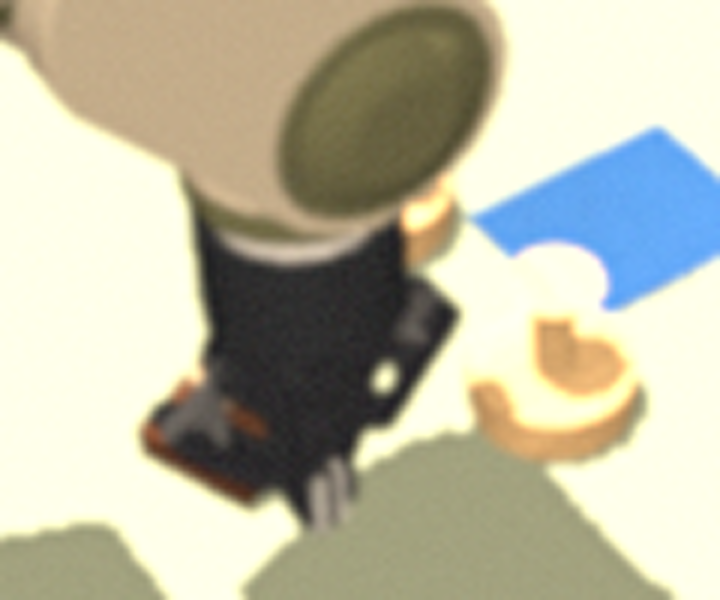

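Emit:
play_rows --moves '[0,0,0,0.5,0,0,0,0,0,0,1.0,0,0,0,0,0,0,1.4,0,0,0,0,0,0,1.7,0,0,0,0,0,0,2.0,0,0,0,0,0,0,2.3,0,0,0,0,0,0,2.6,0,0,0,0,0,0,2.6,0,0,0]'

```text
time: 7.88
eef_pos: [0.4666, 0.0559, 0.0113]
orientation: [179.9, -0.0, 79.9]
force: [0.1, 1.1, 0.0]
grip_width: 0.0001
```

```bash
python3 - <<'E'
from h import *
o=get_obs();print(o['time'],o['eef_pos'],tog(o['eef_pos']),o['orientation'],o['force'])
E
```

```text
7.8833 [0.46658403 0.05587892 0.01126388] [-115.19131082  -42.46903967] [ 1.79903828e+02 -5.59866869e-03  7.98675121e+01] [0.11400648 1.11113443 0.01213708]
```

Emit:
play_rows --moves '[0,0,0,-1.5,0,0,0,0,0,0,-3,0,-3,0,0,0,0,-5,-1,-6,0,0,0,0,-8,-3,-8,0,0,0,0,-12,-4,-8,0,0,0,0,-16,-6,-8,0,0,0,0,-19,-7,-8,0,0,0,0,-19,-7,-8,0]'

```text
time: 8.55
eef_pos: [0.3623, -0.1227, 0.0914]
orientation: [179.9, 0.0, 79.5]
force: [0.3, 0.5, -0.1]
grip_width: 0.0002
```

```bash
cat >> h.py <<'E'
def bp(f):
    im=shot('top',f); r=base_pose(im)
    o=get_obs();print(o['time'],tog(o['eef_pos']),o['eef_pos'][2])
    for a,c,s,an in r: print(c,s,an,'gate',tog(c/1000),'rel',an+10)
E
python3 - <<'E'
from h import *
bp('t8.png')
E
```

```text
8.6 [-186.22504224 -234.44749107] 0.0913467629583971
[481.7  99.1] [77.  53.9] 7.6 gate [-107.8102505     2.72027354] rel 17.6
```

The base is now at (-108,+3) and +17.6°. The two pushes turned it the same way, as expected for a contact at the finger's corner, so the first push was probably also on the wood. Next is the leaned-back rear push, on the rear-left corner, to turn it straight.

Emit:
play_rows --moves '[-0.12,0,0,4,0,0,0,-0.24,0,0,8,0,0,0,-0.36,0,0,12,0,0,0,-0.49,0,0,16,0,0,0,-0.49,0,0,20,0.4,0,0,-0.49,0,0,24.4,0.8,2,0,-0.49,0,0,24.4,0.8,5,0,-0.49,0,0,24.4,0.8,7,0,-0.49,0,0,24.4,0.8,7.4,0,-0.49,0,0,24.4,0.8,7.4,0]'

```text
time: 9.43
eef_pos: [0.4114, 0.0913, 0.0494]
orientation: [151.7, 1.0, 78.9]
force: [0.1, 0.1, -0.4]
grip_width: 0.0
```

```bash
python3 - <<'E'
from h import *
sidecrop('s9.png',205,150,120,100,6)
o=get_obs();print(o['time'],o['qpos'],o['eef_pos'],tog(o['eef_pos']),o['orientation'],o['force'])
E
```

```text
9.4833 [  0.50874492  14.27613938 132.36012882 -48.26473572   8.55960212
  57.79159683] [0.41117949 0.09159906 0.04844582] [-175.95686954  -16.91246938] [151.70505274   1.0088839   78.83827101] [-0.97597202  0.02013184 -0.10547045]
```

View pics/s9.png

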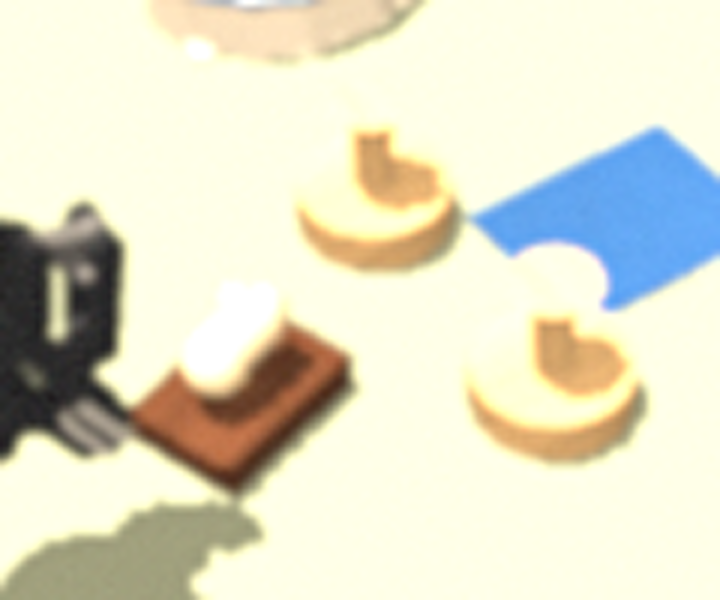

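The arm is near its wrist singularity here (j5 about 9°), so I'll use less lean, about 18°, for the first part of the push.

Emit:
play_rows --moves '[0.08,0,0,0.7,0,0,0,0.17,0,0,1.4,0,0,0,0.17,0,0,2.1,0,0,0,0.17,0,0,2.7,0,0,0,0.17,0,0,2.7,-0.5,1,0,0.17,0,0,2.7,-1,2,0,0.17,0,0,2.7,-1.5,2.8,0,0.17,0,0,2.7,-1.8,3.4,0,0.17,0,0,2.7,-1.8,3.4,0,0.17,0,0,2.7,-1.8,3.4,0]'

```text
time: 10.32
eef_pos: [0.4164, 0.1176, 0.0095]
orientation: [161.4, 1.0, 78.9]
force: [0.2, 0.0, -0.2]
grip_width: 0.0
```

```bash
python3 - <<'E'
from h import *
sidecrop('s10.png',195,150,120,100,6)
o=get_obs();print(o['time'],o['qpos'],o['eef_pos'],tog(o['eef_pos']),o['orientation'],o['force'])
E
```

```text
10.3667 [  3.54680873  22.07270138 125.45548243 -21.02156603  15.66942241
  33.95417251] [0.41663682 0.11756517 0.00980368] [-175.09142126    9.60681641] [161.40603395   1.00340174  78.86229813] [ 0.27842249  0.13401466 -0.16296468]
```

View pics/s10.png

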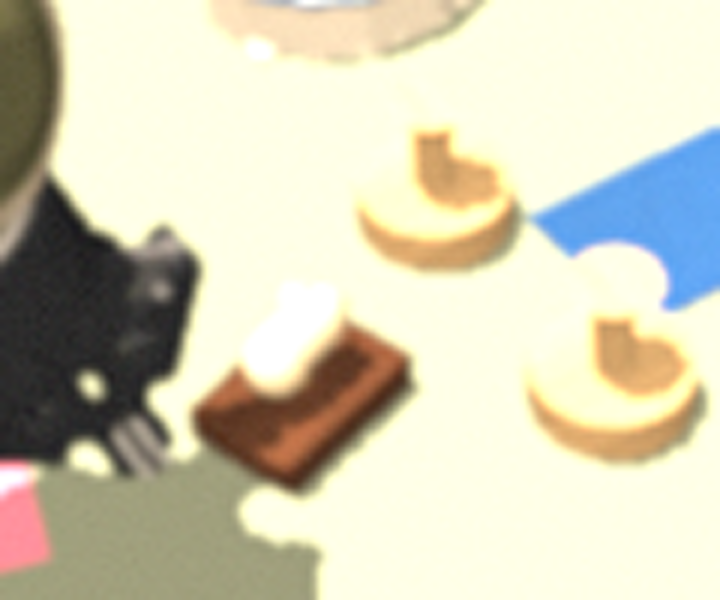

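Emit:
play_rows --moves '[0,0,0,0,0.38,0.13,0,0,0,0,0,0.76,0.26,0,0,0,0,0,1.14,0.38,0,0,0,0,0,1.42,0.48,0,0,0,0,0,1.71,0.57,0,0,0,0,0,1.99,0.67,0,0,0,0,0,2.28,0.77,0,0,0,0,0,2.56,0.86,0,0,0,0,0,2.56,0.86,0]'

```text
time: 11.12
eef_pos: [0.4438, 0.1123, 0.0101]
orientation: [161.4, 1.0, 78.9]
force: [-2.5, 1.8, 4.0]
grip_width: 0.0002
```

```bash
python3 - <<'E'
from h import *
sidecrop('s11.png',195,150,120,100,6)
o=get_obs();print(o['force'],o['eef_pos'],o['orientation'])
bp('t11.png')
E
```

```text
[-1.50945092  0.2325326   4.23230588] [0.4436874  0.11233095 0.01014849] [161.35510609   0.98848565  78.85859037]
11.2167 [-147.56006446    9.16762139] 0.010162806718326128
[493.6  93.9] [77.6 54.1] 4.4 gate [-95.18806771  -0.33431347] rel 14.4
```

View pics/s11.png

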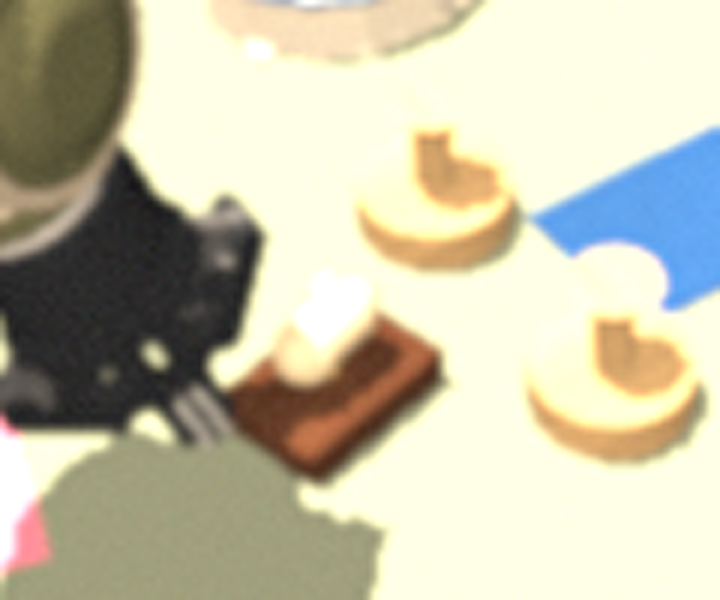

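View pics/t11.png

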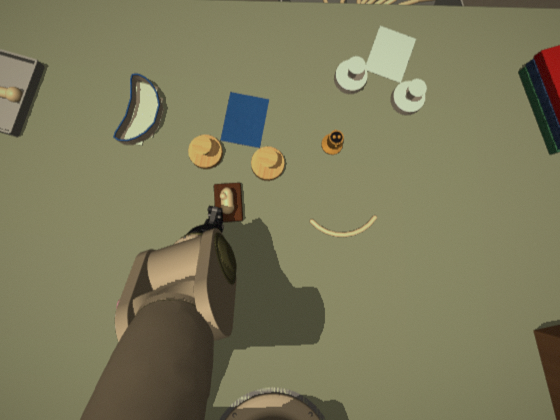

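The base turned only 3° because friction at the corner opposes it. It is now at (-95,0) and +14.4°. I'll push forward and left together so that friction helps the turn.

Emit:
play_rows --moves '[0,0,0,0.25,0.14,0.05,0,0,0,0,0.5,0.28,0.1,0,0,0,0,0.75,0.43,0.14,0,0,0,0,1.0,0.57,0.19,0,0,0,0,1.2,0.76,0.26,0,0,0,0,1.2,0.76,0.26,0]'

```text
time: 11.72
eef_pos: [0.4542, 0.1227, 0.0102]
orientation: [161.3, 1.0, 78.9]
force: [-4.4, 1.0, 7.1]
grip_width: -0.0005
```

```bash
python3 - <<'E'
from h import *
o=get_obs();print(o['force'],o['eef_pos'],o['orientation'])
bp('t12.png')
E
```

```text
[-4.35610451  0.9905417   7.14666976] [0.45418201 0.12273728 0.0101993 ] [161.33103859   0.98704853  78.85975578]
11.7667 [-139.04151576   21.22903433] 0.010231627071199748
[497.7  94.3] [77.  54.1] -9.0 gate [-91.21981519   0.77156716] rel 1.0
```

The base is now at (-91,+0.8) with only +1.0° left. The upward tool force of 7 N suggests that the tip bears on the base's rounded edge, so I'll look closely.

```bash
python3 - <<'E'
from h import *
sidecrop('s13.png',200,170,70,60,10,2.2)
o=get_obs();print(o['qpos'],o['ft_torque'],o['grip_width']); print((proj('side',[o['eef_pos']])-[200,170])*10)
E
```

```text
[  3.96723467  25.03611419 119.65733816 -18.36120372  18.32114462
  31.53202589] [0.17385289 0.2483959  0.0149346 ] -0.00011414290668491797
[[304.27191588 459.71075336]]
```

View pics/s13.png

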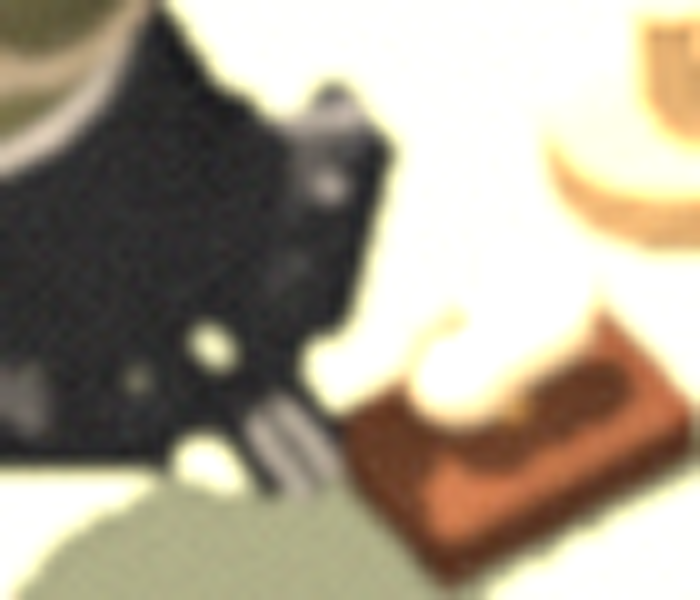

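The side view shows the knuckle clear of the bone. I'll back off, centre on the rear face, lean to about 25° and lower the tip slightly.

Emit:
play_rows --moves '[0,0,0,0,-0.4,-0.13,0,0,0,0,0,-0.85,-0.28,0,-0.05,0.003,-0.009,-0.7,-0.95,-0.2,0,-0.11,0.006,-0.018,-1.4,-0.95,-0.1,0,-0.11,0.006,-0.018,-2.05,-0.95,0,0,-0.11,0.006,-0.018,-2.05,-0.95,0,0,-0.11,0.006,-0.018,-2.05,-0.95,0,0]'

```text
time: 12.4
eef_pos: [0.441, 0.1042, 0.0074]
orientation: [155.1, 1.0, 79.9]
force: [-0.8, 0.6, 0.7]
grip_width: -0.0001
```

```bash
python3 - <<'E'
from h import *
sidecrop('s14.png',200,170,70,60,10,2.2)
o=get_obs();print(o['qpos'],o['force'],o['orientation'])
bp('t14.png')
E
```

```text
[  1.87245782  23.675638   126.48203314 -47.07600294   8.12328439
  57.26827627] [-0.89560494  0.08655146  0.76005314] [155.05684077   1.02626319  79.88574944]
12.5 [-148.11014315    1.08446788] 0.007731828056792053
[497.3  94.4] [78.1 54.4] -8.6 gate [-91.63110311   0.80058867] rel 1.4000000000000004
```

View pics/s14.png

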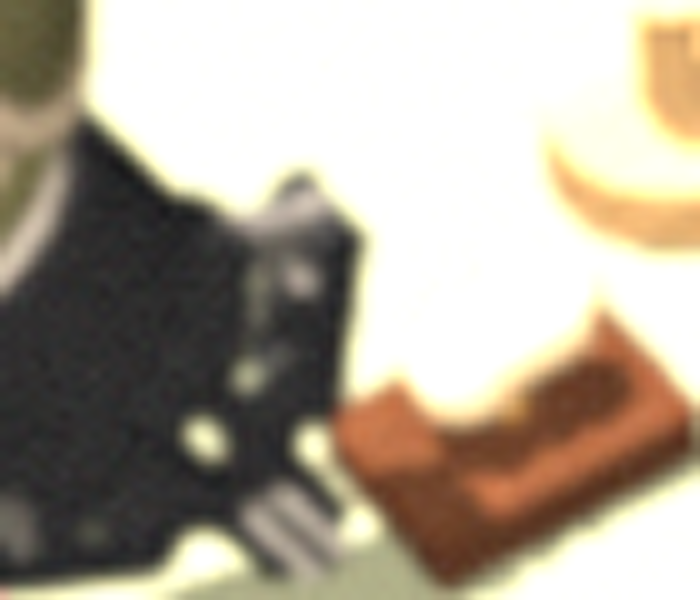

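```bash
python3 - <<'E'
from h import *
K,r,t=cam('side');R=cv2.Rodrigues(r)[0];c=-R.T@t.ravel()
n=np.array([gy[0],gy[1],0])
for nm,p in dict(tip=(332,555),tiplow=(305,580),low=(335,412),lowin=(300,430),mid=(345,330),out=(360,245),top=(305,180),bottomcoupler=(150,570)).items():
    u=np.array([*uc([p],200,170,10)[0],1]);d=R.T@np.linalg.inv(K)@u
    for yg in(-12,0,12):
        P=np.r_[G+gy*yg/1000,0];k=(P-c)@n/(d@n);q=c+k*d;print(nm,yg,np.round([tog(q)[0],q[2]*1000],1),end=' ')
    print()
im=cv2.imread('pics/s14.png');im=cv2.imread('pics/s14.png')
shot('side','s14f.png');a=cv2.imread('pics/s14f.png')[170:230,200:270]
cv2.imwrite('pics/s14d.png',cv2.resize(a,None,fx=10,fy=10,interpolation=cv2.INTER_CUBIC))
E
```

```text
tip -12 [-151.4   16.1] tip 0 [-146.     0.7] tip 12 [-140.5  -14.7] 
tiplow -12 [-159.4   12.3] tiplow 0 [-154.1   -3.2] tiplow 12 [-148.8  -18.7] 
low -12 [-145.6   63.6] low 0 [-140.    49.2] low 12 [-134.4   34.8] 
lowin -12 [-155.    63.4] lowin 0 [-149.6   49. ] lowin 12 [-144.2   34.6] 
mid -12 [-140.3   88.1] mid 0 [-134.6   74.2] mid 12 [-128.9   60.3] 
out -12 [-133.9  112. ] out 0 [-128.1   98.6] out 12 [-122.2   85.2] 
top -12 [-145.2  138.8] top 0 [-139.6  126. ] top 12 [-134.   113.2] 
bottomcoupler -12 [-197.4   42.4] bottomcoupler 0 [-192.9   27.5] bottomcoupler 12 [-188.4   12.7]
```

View pics/s14d.png

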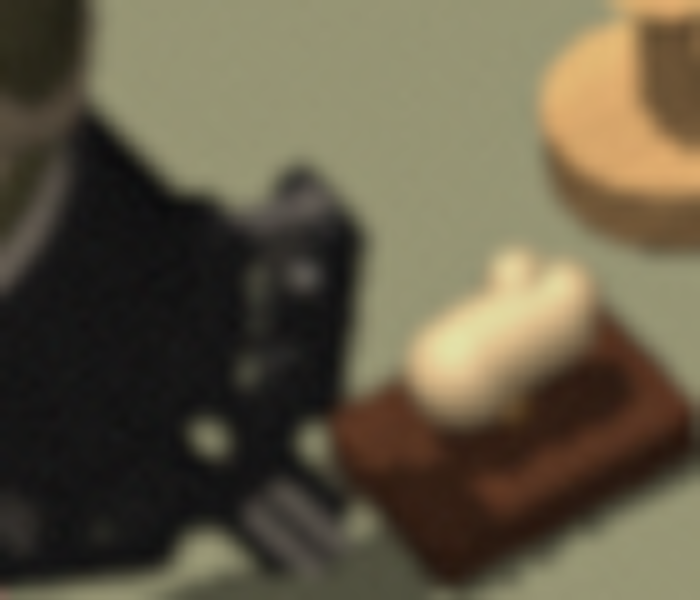

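The bone's rear end is about 7 mm clear of the knuckle by this geometry. Now a straight forward push of 35 mm, then a check.

Emit:
play_rows --moves '[0,0,0,0,0.36,0.17,0,0,0,0,0,0.73,0.34,0,0,0,0,0,1.09,0.51,0,0,0,0,0,1.5,0.7,0,0,0,0,0,1.9,0.88,0,0,0,0,0,2.35,1.09,0,0,0,0,0,2.75,1.28,0,0,0,0,0,3.17,1.47,0,0,0,0,0,3.17,1.47,0]'

```text
time: 13.3
eef_pos: [0.4769, 0.0986, 0.008]
orientation: [155.0, 1.0, 79.9]
force: [-0.6, -0.1, -0.3]
grip_width: 0.0
```

```bash
python3 - <<'E'
from h import *
sidecrop('s15.png',200,150,100,80,8,1.2)
o=get_obs();print(o['qpos'],o['force'],o['orientation'])
bp('t15.png')
a=cv2.imread('pics/t15.png')[120:240,170:300];cv2.imwrite('pics/t15c.png',cv2.resize(np.clip(a*1.6,0,255).astype('uint8'),None,fx=5,fy=5,interpolation=cv2.INTER_CUBIC))
E
```

```text
[  0.80509118  26.01500248 121.5620766  -34.6397295    9.66134285
  43.74497519] [-0.25987533 -0.28510872 -0.50139742] [155.00038443   0.99880295  79.90976974]
13.4 [-113.03077545    1.32137331] 0.007887748969678653
[523.7  88.5] [77.5 53.7] -10.4 gate [-64.60765419  -0.42546518] rel -0.40000000000000036
```

View pics/s15.png

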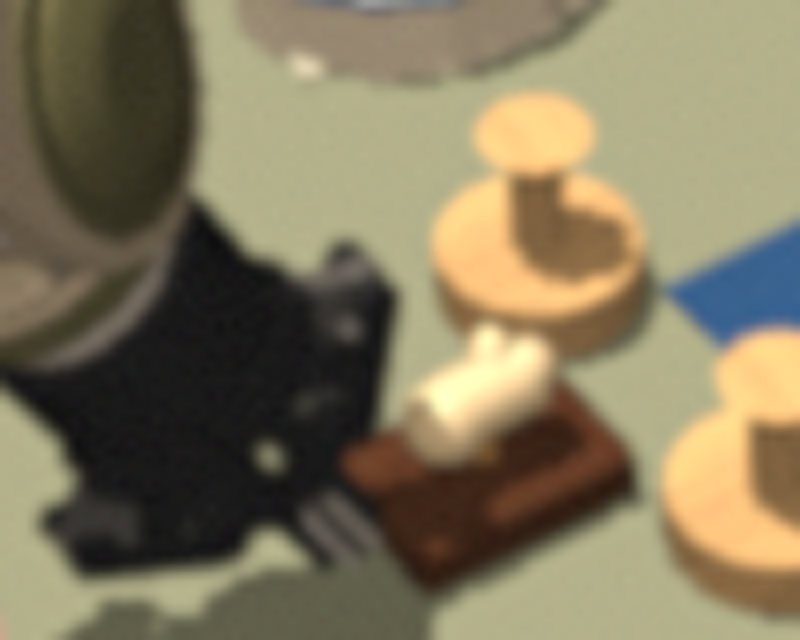

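View pics/t15c.png

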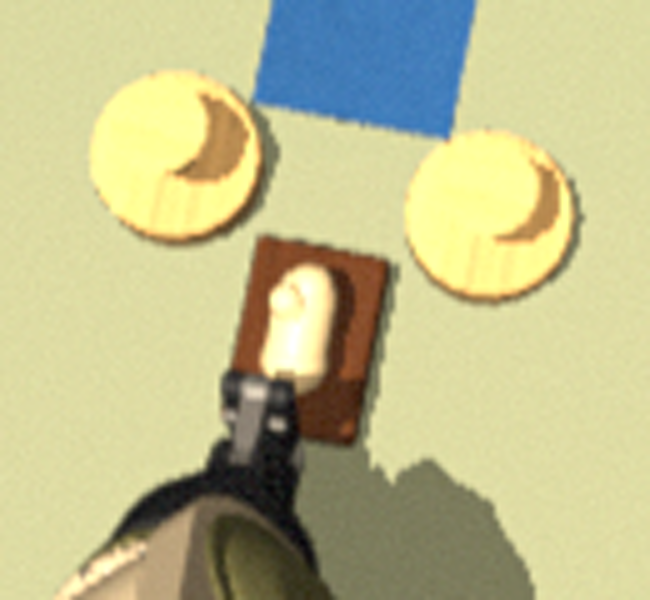

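The base is aligned, at (-65,-0.4) and -0.4°, with its nose about to enter the gap. Pushing 50 mm on.

Emit:
play_rows --moves '[0,0,0,0,0.45,0.21,0,0,0,0,0,0.91,0.42,0,0,0,0,0,1.36,0.63,0,0,0,0,0,1.81,0.85,0,0,0,0,0,2.27,1.06,0,0,0,0,0,2.72,1.27,0,0,0,0,0,3.17,1.48,0,0,0,0,0,3.62,1.69,0,0,0,0,0,4.08,1.9,0,0,0,0,0,4.53,2.11,0]'

```text
time: 14.23
eef_pos: [0.526, 0.0898, 0.0079]
orientation: [155.0, 1.0, 79.9]
force: [-1.3, 0.1, -0.5]
grip_width: -0.0002
```

```bash
python3 - <<'E'
from h import *
o=get_obs();print(o['qpos'],o['force'],o['orientation'])
bp('t16.png')
sidecrop('s16.png',220,140,100,80,8,1.2)
a=cv2.imread('pics/t16.png')[100:220,170:300];cv2.imwrite('pics/t16c.png',cv2.resize(np.clip(a*1.6,0,255).astype('uint8'),None,fx=5,fy=5,interpolation=cv2.INTER_CUBIC))
E
```

```text
[ -0.49479066  29.54173288 114.28342021 -23.19177513  12.61983912
  30.98347609] [-1.34951221  0.05782987 -0.48085159] [155.01182091   1.00362608  79.9138035 ]
14.2833 [-61.56455221   1.26471433] 0.008195749226377863
[572.2  80.1] [78.3 54.8] -10.4 gate [-15.38583347  -0.27591369] rel -0.40000000000000036
```

View pics/s16.png

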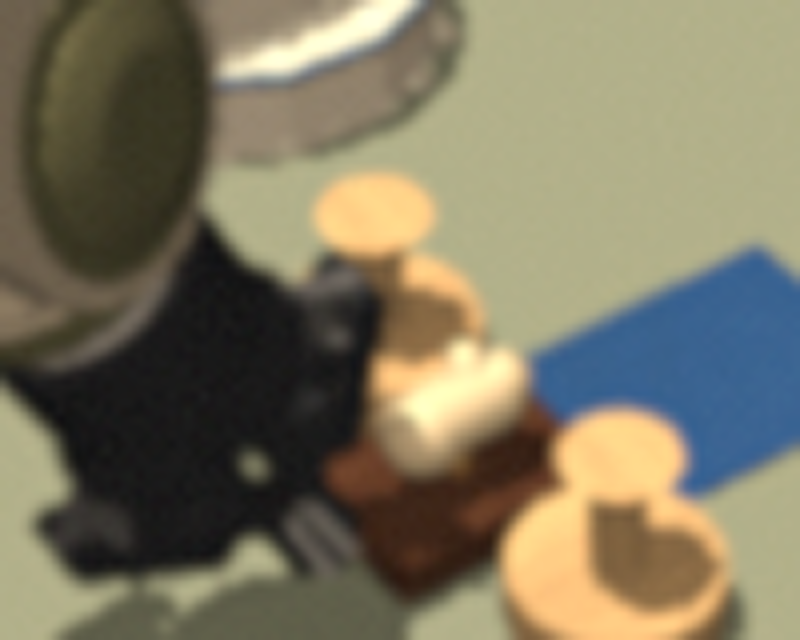

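View pics/t16c.png

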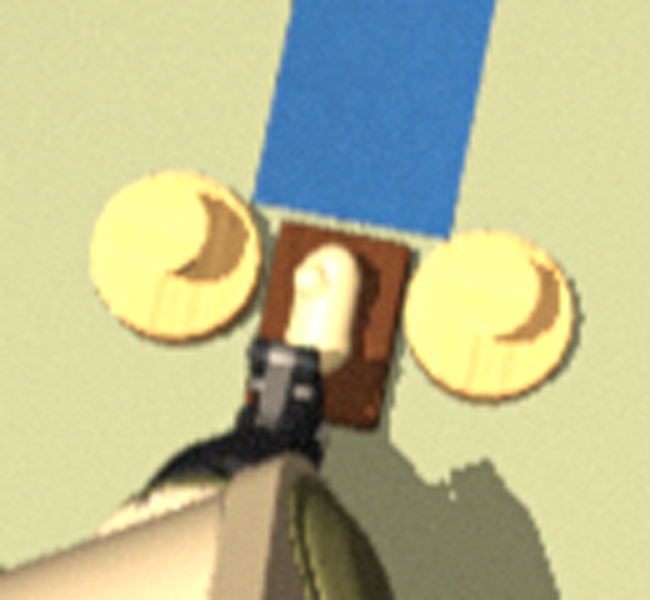

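The base is in the gap at (-15,-0.3) and -0.4°, with the gripper clear of the cups. Continuing.

Emit:
play_rows --moves '[0,0,0,0,0.45,0.21,0,0,0,0,0,0.91,0.42,0,0,0,0,-0.1,1.36,0.64,0,0,0,0,-0.1,1.81,0.86,0,0,0,0,-0.1,2.27,1.07,0,0,0,0,-0.1,2.72,1.28,0,0,0,0,-0.1,3.17,1.49,0,0,0,0,-0.1,3.62,1.7,0,0,0,0,-0.1,4.08,1.92,0,0,0,0,-0.1,4.53,2.13,0]'

```text
time: 15.17
eef_pos: [0.5762, 0.0799, 0.0081]
orientation: [154.9, 1.0, 79.9]
force: [-2.9, 1.4, 1.4]
grip_width: 0.0001
```

```bash
python3 - <<'E'
from h import *
o=get_obs();print(o['qpos'],o['force'],o['orientation'])
bp('t17.png')
sidecrop('s17.png',220,120,110,90,7,1.2)
a=cv2.imread('pics/t17.png')[80:200,170:300];cv2.imwrite('pics/t17c.png',cv2.resize(np.clip(a*1.6,0,255).astype('uint8'),None,fx=5,fy=5,interpolation=cv2.INTER_CUBIC))
E
```

```text
[ -1.65429305  33.26009131 106.58816306 -16.29391966  16.0484635
  22.93699344] [-2.93531775  1.39243291  1.35994014] [154.9291224    0.98288601  79.90581825]
15.2167 [-10.42574264   0.18823069] 0.008418183478745813
[622.2  69.8] [79.1 54.9] -10.8 gate [35.64313041 -1.73702467] rel -0.8000000000000007
```

View pics/s17.png

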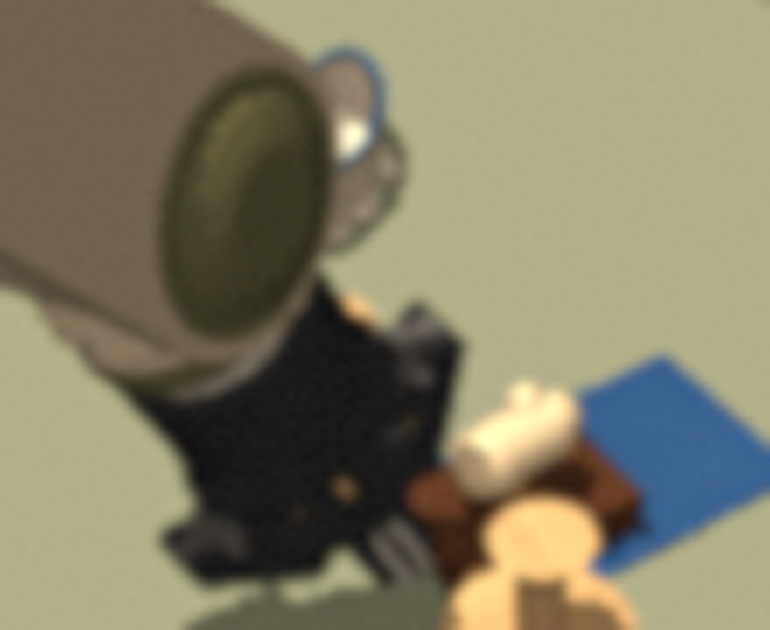

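View pics/t17c.png

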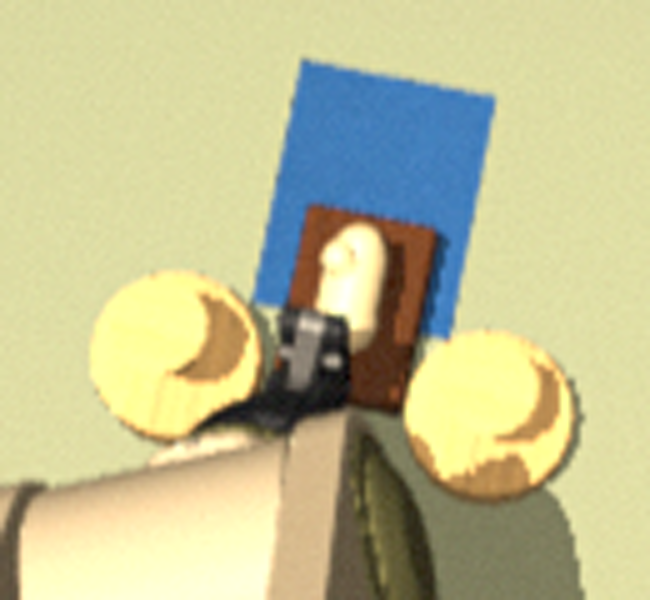

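Base at (36,-1.7) and -0.8°, past the tight part. The last 52 mm.

Emit:
play_rows --moves '[0,0,0,0,0.47,0.22,0,0,0,0,0,0.94,0.44,0,0,0,0,0,1.41,0.67,0,0,0,0,0,1.88,0.89,0,0,0,0,0,2.35,1.11,0,0,0,0,0,2.83,1.34,0,0,0,0,0,3.3,1.56,0,0,0,0,0,3.77,1.78,0,0,0,0,0,4.24,2.0,0,0,0,0,0,4.65,2.2,0]'

```text
time: 16.1
eef_pos: [0.6279, 0.0706, 0.0082]
orientation: [154.9, 1.0, 79.9]
force: [-2.4, 0.4, -0.6]
grip_width: -0.0001
```

```bash
python3 - <<'E'
from h import *
o=get_obs();print(o['qpos'],o['force'],o['orientation'])
bp('t18.png')
a=cv2.imread('pics/t18.png')[60:180,170:300];cv2.imwrite('pics/t18c.png',cv2.resize(np.clip(a*1.6,0,255).astype('uint8'),None,fx=5,fy=5,interpolation=cv2.INTER_CUBIC))
E
```

```text
[ -2.51459787  37.37000704  98.13262165 -12.00541805  20.05208968
  17.77469056] [-2.40539807  0.4189076  -0.5690844 ] [154.85426769   0.96789561  79.8903687 ]
16.15 [ 4.19473485e+01 -6.25877744e-04] 0.0084619174160834
[671.7  45.8] [77.4 24.9] -10.4 gate [ 88.55867045 -16.77682594] rel -0.40000000000000036
```

View pics/t18c.png

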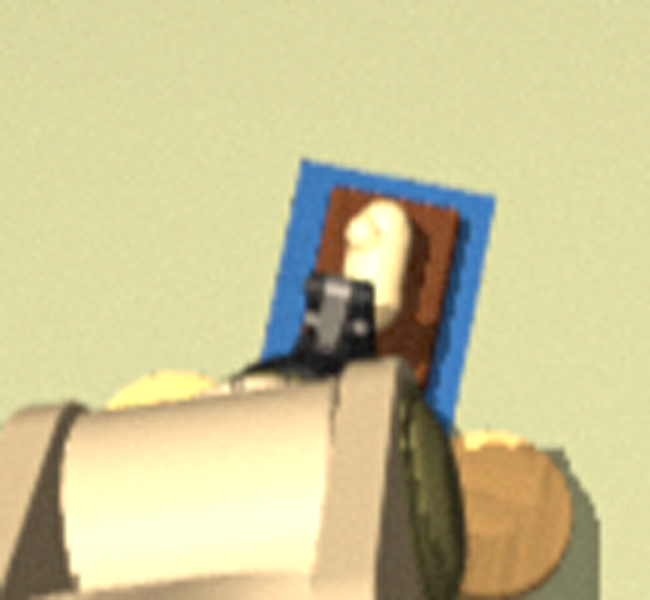

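The base sits centred on the mat at x about 88.5. Withdrawing straight back through the gap.

Emit:
play_rows --moves '[0,0,0,0,-0.6,-0.28,0,0,0,0,0,-1.8,-0.84,0,0,0,0,0,-3.6,-1.68,0,0,0,0,0,-5.4,-2.52,0,0,0,0,0,-7.3,-3.4,0,0,0,0,0,-9.1,-4.24,0,0,0,0,0,-10.9,-5.08,0,0,0,0,0,-12.7,-5.92,0,0,0,0,0,-12.7,-5.92,0]'

```text
time: 16.9
eef_pos: [0.4871, 0.0958, 0.0074]
orientation: [155.0, 1.0, 80.0]
force: [-0.2, -0.6, -0.5]
grip_width: 0.0003
```

Emit:
play_rows --moves '[0,0,0,0,0.3,-2.7,0,0,0,0,0,0.6,-5.4,0,0,0,0,0,1,-8,0,0,0,0,0,0,-10,0,0,0,0,0,-2,-12,0,0,0,0,0,-2,-12,0,0,0,0,0,-2,-12,0]'

```text
time: 17.48
eef_pos: [0.4197, 0.1098, 0.1086]
orientation: [154.8, 0.9, 80.0]
force: [1.1, -0.5, 1.1]
grip_width: 0.0001
```

```bash
python3 - <<'E'
from h import *
o=get_obs();print(o['force'],o['orientation'])
bp('t19.png')
a=cv2.imread('pics/t19.png')[60:180,170:300];cv2.imwrite('pics/t19c.png',cv2.resize(np.clip(a*1.6,0,255).astype('uint8'),None,fx=5,fy=5,interpolation=cv2.INTER_CUBIC))
shot('side','s19.png')
E
```

```text
[ 1.1190001  -0.53399435  1.08984497] [154.81113785   0.93495437  80.00433191]
17.5333 [-170.11441033    2.38569359] 0.10821047983660918
[674.3  60.5] [80.4 54.9] -10.4 gate [88.56654239 -1.84866671] rel -0.40000000000000036
```

View pics/t19.png

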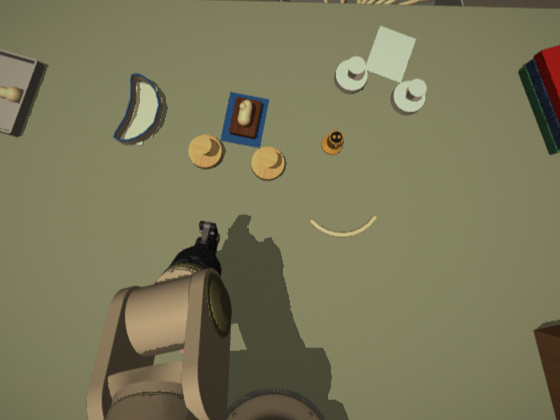

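View pics/t19c.png

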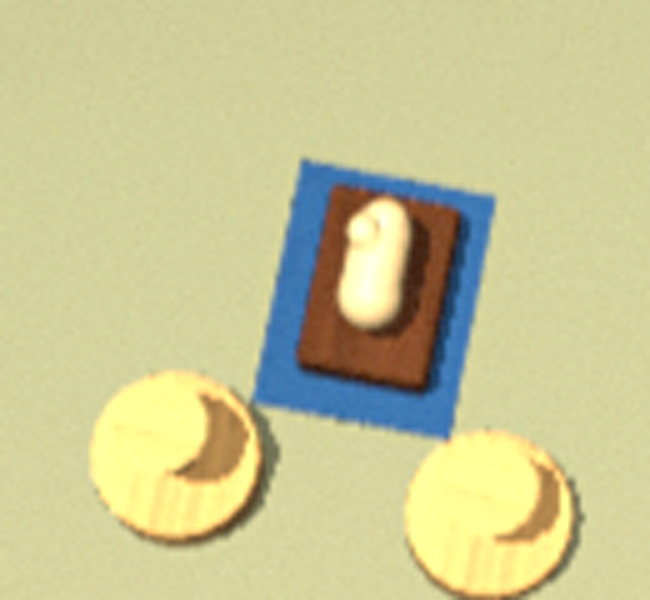

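View pics/s19.png

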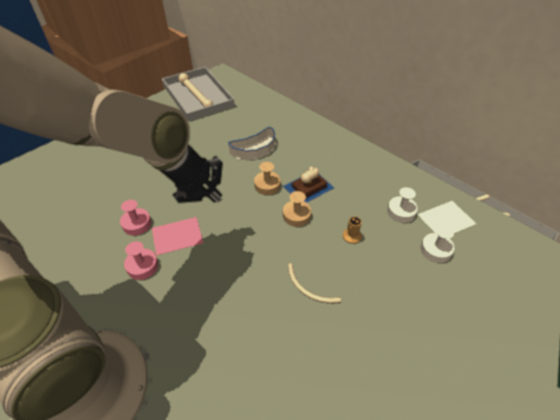

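The base lies wholly inside the blue rectangle, with blue visible on all four sides. The dish, bulb holder and rib are where they were, and the hand is clear. Handing in.

```bash
python3 -c "
from station import *
print(close_job())"
```

```text
the job is handed in; nothing more can be done
None
```

The base now lies wholly inside the blue rectangle, and I handed the job in with the hand withdrawn, at about 17.5 s of the 72 s allowed. I pushed with shut fingertips only: two pushes on the base's right side and one on its rear corner to straighten it. The tool then leaned back 25° and pushed straight through the gap to the mat.

**Last checks:**
- **Position:** the base centre is at (88.6, -1.8) mm in the gate frame against the mat centre at about (88, 0), turned -0.4°. That leaves about 13 mm or more of blue on every side, and both pictures agree.
- **Bystanders:** the dish, bulb holder and rib look unmoved in the pictures.
- **Contact:** the tool was touching nothing at hand-in, and no force I read on the tool exceeded about 8 N.

**Two doubts:**
- **Bone:** I learned only after the first side push that the finger knuckles bulge low down, so a light brush against the bone in that push cannot be ruled out. The way the base moved matches contact on the wood alone. I used clear postures from then on.
- **Top edge:** during the corner push the force reading had a 7 N upward part, so the tip probably pressed on the base's rounded top edge for a moment. I saw no tipping.

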